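# Vent the suction stone holder

### The job

Let the vacuum out of the black stone holder: unscrew the little knurled brass lock nut on its valve all the way up to its stop (anticlockwise seen from above), then press the freed steel valve tip well in, gently and by feel, hold it in for about two seconds, and let it spring back out. Leave the nut unscrewed, and leave the jade carving, the copper spoon and the pocket scale where they lie.

Things in the scene. Friction and masses are not known exactly. Their poses are not given: they have to be found in the camera images.
- block_mid (a point): Centre of the top face of the black bakelite stone holder, a block 90 mm (its x) by 150 mm (its y), 40 mm high, screwed down to the bench. The valve stem stands 35 mm from here along -y.
- nose_top (a point): Top of the clear stone on the holder's suction nose, 60 mm above the bench, 80 mm from the valve stem. Not to be handled.
- stem_mouth (a point): Centre of the top rim of the fixed upright brass valve stem, 11 mm in diameter, 66 mm above the bench; a black collar (24 mm radius, up to 52 mm above the bench) surrounds its foot. The lock nut and valve tip sit above it on the same axis, on a core whose height differs from holder to holder by up to 12 mm and is NOT measured.
- lock_nut (a joint): Angle of the round knurled brass nut, 16 mm diameter, 12 mm tall: 0 = tight, grows anticlockwise seen from above to its stop at 4.0. Starts at 0 to 0.5. Tight, its underside is 6 to 18 mm above stem_mouth (unmeasured). Needs 0.04 N m, stays where left; a 10 to 20 N grip turns it. Climbs 1.4 mm per rad; the pin can go in only as far as the nut has climbed, so fully from 3.2 rad.
- valve_pin (a joint): How far the steel valve tip is pressed down, m: 0 out, 0.0045 on its hard stop. The tip is a flat-ended rod, 8 mm diameter; its top is 34 to 46 mm above stem_mouth when out (unmeasured) and does not rise with the nut. Spring: yields at 2 N, then 1.2 N per mm (5.6 N at 3 mm, 7.4 N at the stop). The valve is open beyond 3 mm. The thin pin bends at 15 N: stay below.
- jade_mid (a point): Middle of the green turned jade carving, loose, 56 mm across and 57 mm high.
- spoon_mid (a point): Middle of the flat copper sorting spoon, loose, 133 mm long (along its x) and 35 mm wide, 10 mm high.
- scale_mid (a point): Middle of the chrome pocket scale, loose, 75 mm (x) by 110 mm (y), 19 mm high.

How it is judged:
By the outcome, as a careful person would: the job done as asked, in the order asked, and still so for the second after the job is handed in, with the robot touching nothing.
It also fails if it takes over 69 s, if anything falls off the work surface, if the arm or the gripper's body presses on something with over 40 N, if the wrist force passes 120 N, or if a joint passes its speed limit or range.

### The arm

A 6-joint arm with a two-finger parallel gripper is mounted at the origin on the work surface. World frame = base frame: x ahead of the robot, y to its left, z up, the work surface at z = 0. Lengths are in mm, angles in rad, forces in N, time in s.
With the tool pointing down it reaches from about 350 to 1000 mm from the base axis. Payload 7.1 kg.
Tool frame: the origin (TCP) lies on the front face of the gripper's body, between the roots of the fingers; the fingertips stand arm.nose_length ahead of it and the grasp point (between the pads) lies 54 mm ahead of it (arm.nose_length is the distance from the TCP to the fingertips, in mm); z points along the fingers, y is the direction in which the jaws open and shut (so a half turn about z gives the same grasp; the last joint's range is limited). The gripper opens to 85 mm and grips with 20 to 120 N. Pads are 22 mm wide; open, the fingers measure 114 mm over their backs; the gripper's body (76 mm by 85 mm) begins 54 mm behind the grasp point. The pads swing forward as they close: fully open they stand 13 mm farther back than shut.
Start: joints at [1.097, 0.423, 1.63, -0, 1.089, -0.019], TCP at [274.519, 561.466, 303.919] pointing down, gripper open.
Joint ranges: [-3, 3], [-0.9, 2.11], [0.09, 2.58], [-1.31, 4.45], [0.11, 2.69], [-2.54, 2.54]. Speed limits (rad/s): [2.39, 2.39, 3.01, 3.14, 3.14, 3.14].

### API

Orientations are given as a unit quaternion [w, x, y, z].
In Python, from workcell import arm, vision, recognise, outline_of, spot_point gives the robot as it stands.
- The arm moves only by the tool drive_tool, never from a script. Its argument "deltas" is a list of rows, each a list of 2 entries, a list of its own where there are three numbers: the shift along the tool's x, y, z in cm, then the turn about the tool's z in rad. A call has exactly 8 rows; each row shifts and turns the commanded pose from where the row before left it, along the tool's axes as they then stand; what a row does not reach is not made up. A row lasts 1/12 s, in which the tool goes at most 41.7 mm and 7.16 degrees, less where a joint would pass 70% of its speed; a pose out of reach is approached as far as the arm can. A call is refused whole if a number of a shift passes 4.17 or a number of a turn 0.125, either way. A call with a gripper value outside its range is refused whole. "claw" is the finger opening in cm, from 0 to 8.54, set as the call begins (left out, the last holds). The fingers move at their own pace and stop on an object; "newtons" is the grip in N (left out, the last holds). Time passes only in rows, so rows that do not move let the fingers close, or fill a call up. It gives the time, the measured TCP pose, the force and the opening at its end, in the units of the state.
- arm.read_state(): the state, without advancing time (a new reading comes with each control period).
- vision.grab_frame(name): name is "scene" or "top"; returns a dict with "frame" (480x640x3 uint8, red, green, blue), "K" (3x3 intrinsics, pixels), "k1" (the pictures are not rectified: a ray, as slopes to the right and down, at radius r is drawn at 1 + k1 r^2 times it, then the intrinsics apply), "world_from_camera" (4x4, takes a point from camera to world coordinates). Camera axes: x right, y down, z forward; pixel columns grow to the right and rows downward; lengths in mm; the calibration is good to about 2 mm. A picture is of the moment at which its call begins. There is no depth.
- arm.finish_job(): hands the job in, once; it reports no verdict.
Trained networks look in a picture, given as the dict that the camera call returned (one of the last four; its "shot" number tells which), for a name from the list of things; names that differ only in an ending like _2 or _b are one class to them, and where a whole thing is asked for, a point or a joint stands for the part that bears it (a point fixed in the world has none). Each returns a list of dicts, best first, with "score" (0 to 1); they miss things now and then, are a little off and sometimes report something else, mostly with a low value. They report only what shows in the picture. A call takes as long as a camera call.
- recognise(picture, target): "uv" ([column, row] in pixels, amid what is visible of it).
- outline_of(picture, target): "mask" (480x640 bool, what is visible of it) and "uv" ([column, row] in pixels, amid what is visible of it).
- spot_point(picture, target): "uv" ([column, row] in pixels: a listed point, or the origin of a listed thing).
The state is a dict: "time": time; "joint_positions": joint angles; "joint_vel": joint speeds; "effort": joint torques, N m; "position": TCP position; "ee_rot": TCP orientation; "ft_force": force on the tool from outside, world axes, zero at the start; "moment": the same for the moment, N m; "grip_width": opening from 0.0 (shut) to 1.0 (fully open).
Only numpy, scipy, OpenCV 4.12 (cv2) and the standard library are available. Lean on these libraries where they do the work, as an engineer would, in place of code of your own. Each camera call takes 0.05 s, during which the arm holds its last target.

## Working session

There is one attempt and no reset: what is moved stays moved. The work goes in short steps, Python scripts to look and compute and a tool call to move; the robot and the scene stay as the last step left them, time stands still between calls to the robot, and variables do not carry over. Pictures are saved under pics/ and viewed, and the job is handed in when it is done.

Besides the shell and the picture viewer there is one more tool, called after "Request:" by a JSON object that holds its "method" and its "body", one argument or row to a line. drive_tool: Moves the arm, as the interface text tells. Its arguments: {"type":"object","properties":{"deltas":{"type":"array","items":{"type":"array"}},"claw":{"type":"number"},"newtons":{"type":"number"}},"required":["deltas"]}

```bash
mkdir -p pics; ls; cat > h.py <<'E'
import numpy as np, cv2
from workcell import arm, vision, recognise, outline_of, spot_point
def ray(p,uv):
    K=p["K"];d=np.array([p["k1"],0,0,0,0],float)
    x=cv2.undistortPoints(np.array([[uv]],float),np.array(K,float),d)[0,0]
    T=np.array(p["world_from_camera"]);return T[:3,3],T[:3,:3]@np.array([x[0],x[1],1.])
def onz(p,uv,z):
    o,d=ray(p,uv);return o+d*(z-o[2])/d[2]
def proj(p,X):
    T=np.linalg.inv(np.array(p["world_from_camera"]));c=T[:3,:3]@np.array(X,float)+T[:3,3]
    x=c[:2]/c[2];x=x*(1+p["k1"]*(x@x));K=np.array(p["K"]);return K[0,0]*x[0]+K[0,2],K[1,1]*x[1]+K[1,2]
def tri(rs):
    A=np.zeros((3,3));b=np.zeros(3)
    for o,d in rs:
        d=d/np.linalg.norm(d);M=np.eye(3)-np.outer(d,d);A+=M;b+=M@o
    return np.linalg.solve(A,b)
def save(p,n): cv2.imwrite("pics/"+n,p["frame"][:,:,::-1])
E
python3 - <<'E'
from h import *
s=arm.read_state();print(s,arm.nose_length)
P={}
for n in("scene","top"):
    p=vision.grab_frame(n);P[n]=p;save(p,n+"0.png");print(n,np.round(p["world_from_camera"],3).tolist(),p["K"],p["k1"])
    for t in "block_mid nose_top stem_mouth lock_nut valve_pin jade_mid spoon_mid scale_mid".split():
        r=spot_point(p,t)[:2];print(t,[(np.round(a["uv"],1),round(a["score"],2)) for a in r])
        z=dict(block_mid=40,nose_top=60,stem_mouth=66,lock_nut=80,valve_pin=106,jade_mid=28,spoon_mid=5,scale_mid=10)[t]
        if r: print("   ",onz(p,r[0]["uv"],z).round(1))
E
```

```text
pics
{'time': 0.0, 'joint_positions': array([ 1.09703089e+00,  4.23835985e-01,  1.63072503e+00, -1.52067898e-05,
        1.08860897e+00, -1.89819654e-02]), 'joint_vel': array([-0.00131752,  0.00217011, -0.00038901,  0.00096282,  0.00047932,
       -0.00112933]), 'effort': array([-7.89435198e-04, -5.57381022e+01, -2.81749928e+01, -1.36365952e-04,
        7.36023998e-03, -1.49437489e-05]), 'position': array([274.30427293, 561.08252038, 303.13487591]), 'ee_rot': array([-1.85816672e-04,  2.25433660e-01,  9.74258201e-01, -7.66494073e-04]), 'ft_force': array([-0.23947033, -0.0364594 ,  0.24323125]), 'moment': array([-0.07048185, -0.07094785, -0.02156714]), 'grip_width': 0.9993745015691582} 72.6
scene [[0.072, 0.581, -0.811, 1304.436], [0.997, -0.042, 0.058, 6.403], [-0.0, -0.813, -0.582, 583.174], [0.0, 0.0, 0.0, 1.0]] [[583.54816037   0.         328.62193267]
 [  0.         583.54816037 241.62072684]
 [  0.           0.           1.        ]] -0.06326343365861938
block_mid [(array([294.1, 231.6]), 0.95)]
    [516.   6.  40.]
nose_top [(array([319.2, 222.1]), 0.9)]
    [520.9  47.1  60. ]
stem_mouth [(array([271.9, 212.4]), 0.61)]
    [495.7 -28.9  66. ]Traceback (most recent call last):
  File "<stdin>", line 7, in <module>
ValueError: it knows: block_mid, jade_mid, nose_top, scale_mid, spoon_mid, stem_mouth
```

```bash
python3 - <<'E'
from h import *
P={};U={}
for n in("scene","top"):
    p=vision.grab_frame(n);P[n]=p;save(p,n+"1.png");print(n,np.round(p["world_from_camera"],3).tolist())
    for t,z in dict(block_mid=40,nose_top=60,stem_mouth=66,jade_mid=28,spoon_mid=5,scale_mid=10).items():
        r=spot_point(p,t)[:2]
        if r: print(t,[(np.round(a["uv"],1),round(a["score"],2)) for a in r],onz(p,r[0]["uv"],z).round(1)); U[n,t]=ray(p,r[0]["uv"])
    for t in("lock_nut","valve_pin"):
        try:
            r=outline_of(p,t)
            for a in r[:2]:
                v,u=np.nonzero(a["mask"]);print(t,a["score"],a["uv"],u.min(),u.max(),v.min(),v.max(),len(u))
            if r:U[n,t]=ray(p,r[0]["uv"])
        except Exception as e: print(t,e)
for t in "block_mid nose_top stem_mouth lock_nut valve_pin".split():
    if("scene",t) in U and("top",t) in U: print(t,tri([U["scene",t],U["top",t]]).round(1))
c=P["scene"]["frame"][150:290,200:400,::-1];cv2.imwrite("pics/c1.png",cv2.resize(c,(800,560),interpolation=cv2.INTER_CUBIC))
E
```

```text
scene [[0.072, 0.581, -0.811, 1304.436], [0.997, -0.042, 0.058, 6.403], [-0.0, -0.813, -0.582, 583.174], [0.0, 0.0, 0.0, 1.0]]
block_mid [(array([294.4, 233.3]), 0.61)] [520.9   6.4  40. ]
nose_top [(array([319.6, 222.6]), 0.7)] [522.4  47.7  60. ]
stem_mouth [(array([272.1, 214.5]), 0.95)] [502.1 -28.6  66. ]
jade_mid [(array([252.3, 287.3]), 0.56)] [638.7 -58.9  28. ]
spoon_mid [(array([207.4, 233.2]), 0.94)] [ 459.1 -144.8    5. ]
scale_mid [(array([393. , 261.5]), 0.93), (array([254. , 290.9]), 0.42)] [568.7 162.9  10. ]
lock_nut 0.65 [274.6, 200.8] 266 276 191 208 130
lock_nut 0.59 [270.8, 202.2] 266 276 198 208 105
top [[0.029, -0.984, 0.176, 442.778], [-0.999, -0.023, 0.036, 49.524], [-0.031, -0.177, -0.984, 897.404], [0.0, 0.0, 0.0, 1.0]]
block_mid [(array([361.6, 302.1]), 0.59)] [511.2   4.3  40. ]
nose_top [(array([333. , 289.9]), 0.58)] [527.4  50.1  60. ]
stem_mouth [(array([385.4, 307.2]), 0.67)] [502.1 -30.9  66. ]
jade_mid [(array([397.9, 215.4]), 0.76)] [656.7 -54.3  28. ]
spoon_mid [(array([453.9, 343.8]), 0.96)] [ 449.3 -149.2    5. ]
scale_mid [(array([266.7, 266.6]), 0.9)] [568.7 161.7  10. ]
valve_pin 0.61 [267.5, 267.2] 230 306 233 301 2985
block_mid [511.7   5.2  33.7]
nose_top [527.1  48.8  63.1]
stem_mouth [502.1 -29.7  66.2]
```

View pics/scene0.png

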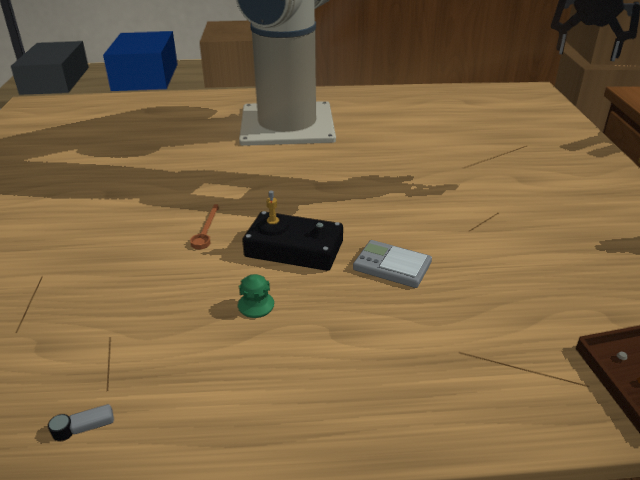

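```bash
ls pics
```

```text
c1.png
scene0.png
scene1.png
top1.png
```

View pics/c1.png

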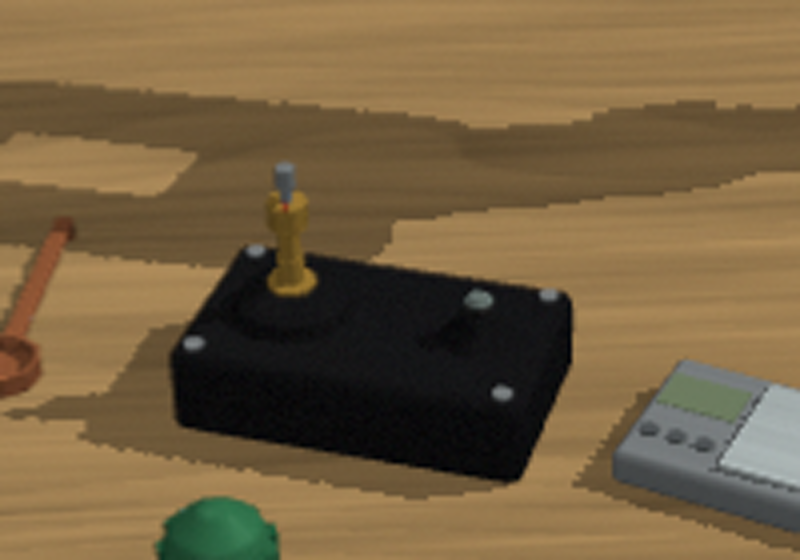

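```bash
python3 - <<'E'
from h import *
c=cv2.imread("pics/top1.png")[240:345,310:460];cv2.imwrite("pics/c2.png",cv2.resize(c,(800,560),interpolation=cv2.INTER_CUBIC))
c=cv2.imread("pics/scene1.png")[185:239,245:317];cv2.imwrite("pics/c3.png",cv2.resize(c,(800,600),interpolation=cv2.INTER_CUBIC))
E
```

```text
(no output)
```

View pics/c2.png

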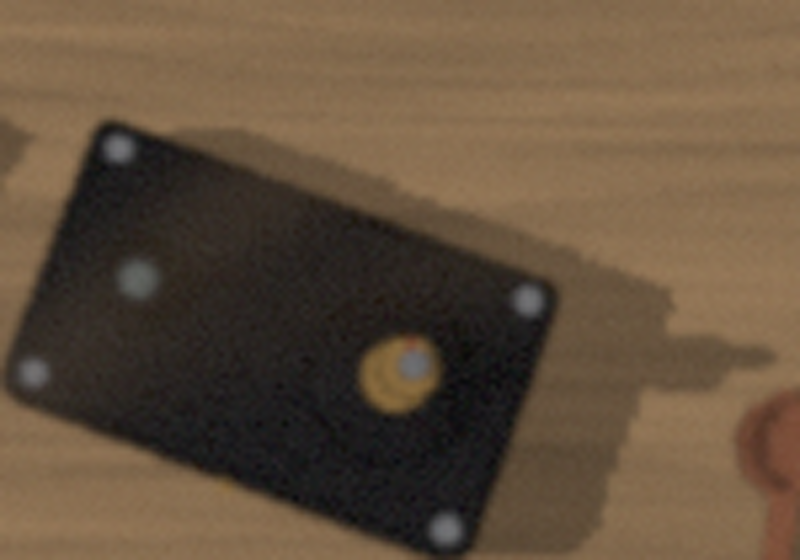

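View pics/c3.png

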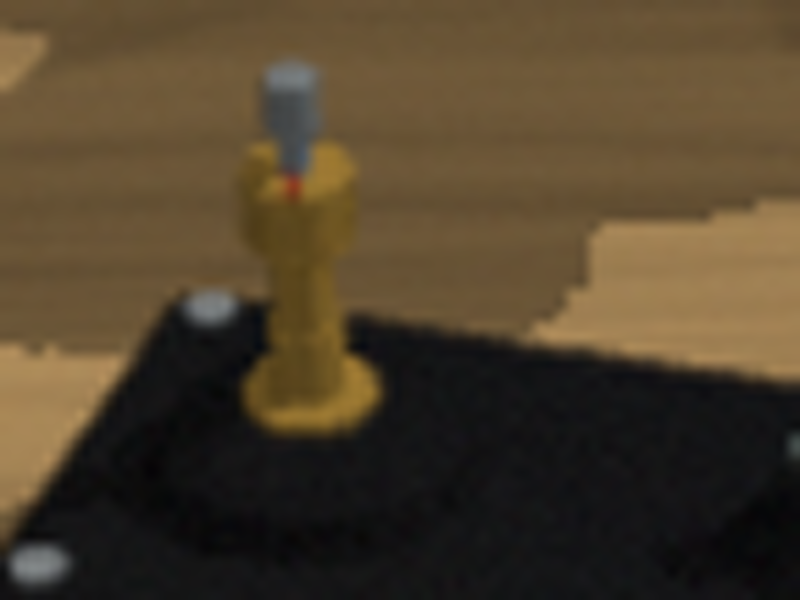

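The scene crop shows the brass stem, the nut with a red mark and the steel tip above it, with the tip's top at about (271.2,191.8). In the top view the tip is at about (387.6,307.9). I'll triangulate these.

```bash
python3 - <<'E'
from h import *
s=vision.grab_frame("scene");t=vision.grab_frame("top")
X=tri([ray(s,(271.2,191.9)),ray(t,(387.6,307.9))]);print("pin top",X, proj(s,X),proj(t,X))
for xy in [X[:2],(502.1,-30)]:
  for z in (66,72,84,78,90,96,100,106,112): print(z,np.round(proj(s,[*xy,z]),1),np.round(proj(t,[*xy,z]),1))
# screws -> block orientation
sc=[(118,148),(530,300),(446,528),(32,374)]
pts=np.array([onz(t,(310+u/5.333,240+v/5.333),41) for u,v in sc]);print(pts.round(1),pts.mean(0))
d=(pts[0]+pts[3]-pts[1]-pts[2])[:2];d/=np.linalg.norm(d);print(d,np.degrees(np.arctan2(d[1],d[0])),pts.mean(0)[:2]-35*d, pts.mean(0)[:2]+45*d)
E
```

```text
pin top [498.31110837 -28.96966739 106.58033409] (np.float64(270.42667857012475), np.float64(191.85682268782443)) (np.float64(386.75317506687543), np.float64(307.8717260700872))
66 [271.9 213.3] [384.1 309.7]
72 [271.7 210.2] [384.5 309.4]
84 [271.2 203.9] [385.3 308.9]
78 [271.4 207. ] [384.9 309.2]
90 [271.  200.7] [385.6 308.6]
96 [270.8 197.5] [386.  308.4]
100 [270.7 195.4] [386.3 308.2]
106 [270.4 192.2] [386.7 307.9]
112 [270.2 188.9] [387.1 307.6]
66 [271.2 214.5] [384.8 307.2]
72 [271.  211.4] [385.2 306.9]
84 [270.6 205.2] [386.  306.4]
78 [270.8 208.3] [385.6 306.7]
90 [270.4 202. ] [386.4 306.1]
96 [270.1 198.8] [386.8 305.8]
100 [270.  196.7] [387.  305.6]
106 [269.8 193.4] [387.4 305.3]
112 [269.6 190.2] [387.9 305. ]
[[564.9  52.4  41. ]
 [522.2 -71.2  41. ]
 [454.4 -46.7  41. ]
 [496.5  76.3  41. ]] [509.51260954   2.70648329  41.        ]
[0.32552521 0.94553336] 71.00260219471089 [498.11922714 -30.38718434] [524.16124407  45.25548453]
```

Request:
{"method": "drive_tool", "body": {
  "deltas": [
    [[-1.92,-1.8,0],0.12],
    [[0,0,0],0.0],
    [[0,0,0],0.0],
    [[0,0,0],0.0],
    [[0,0,0],0.0],
    [[0,0,0],0.0],
    [[0,0,0],0.0],
    [[0,0,0],0.0]
  ],
  "claw": 4.5,
  "newtons": 20
}}

```text
time: 1.87
position: [283.7, 537.2, 303.9]
ee_rot: [-0.0, 0.283, 0.959, 0.0]
ft_force: [-0.1, 0.3, 0.4]
grip_width: 0.526
```

```bash
cat >> h.py <<'E'
def R(s):
    from scipy.spatial.transform import Rotation as Ro
    w,x,y,z=s["ee_rot"];return Ro.from_quat([x,y,z,w]).as_matrix()
def st():
    s=arm.read_state();r=R(s);print("t",round(s["time"],2),"pos",s["position"].round(2),"yaw",round(np.arctan2(r[1,0],r[0,0]),3),"zax",r[:,2].round(4),"j",s["joint_positions"].round(3),"F",s["ft_force"].round(2),"M",s["moment"].round(3),"w",round(float(s["grip_width"]),3));return s
def togo(x,y,z=None):
    s=st();r=R(s);p=s["position"];D=np.array([x,y,p[2] if z is None else z])-p;print("tool delta cm",(r.T@D/10).round(3))
E
python3 -c "
from h import *
togo(499,-30)"
```

```text
t 1.87 pos [283.69 537.17 303.88] yaw 2.567 zax [-0.  0. -1.] j [1.065 0.398 1.67  0.    1.074 0.069] F [-0.15  0.27  0.43] M [-0.006 -0.005  0.011] w 0.526
tool delta cm [-4.8881e+01 -3.5931e+01 -3.0000e-03]
```

Request:
{"method": "drive_tool", "body": {
  "deltas": [
    [[-2.04,-1.5,0],0.0],
    [[-2.04,-1.5,0],0.0],
    [[-2.04,-1.5,0],0.0],
    [[-2.04,-1.5,0],0.0],
    [[-2.04,-1.5,0],0.0],
    [[-2.04,-1.5,0],0.0],
    [[-2.04,-1.5,0],0.0],
    [[-2.04,-1.5,0],0.0]
  ]
}}

```text
time: 2.53
position: [355.9, 346.5, 304.0]
ee_rot: [0.0, 0.283, 0.959, 0.0]
ft_force: [0.6, 0.4, 0.7]
grip_width: 0.525
```

Request:
{"method": "drive_tool", "body": {
  "deltas": [
    [[-2.04,-1.5,0],0.0],
    [[-2.04,-1.5,0],0.0],
    [[-2.04,-1.5,0],0.0],
    [[-2.04,-1.5,0],0.0],
    [[-2.04,-1.5,0],0.0],
    [[-2.04,-1.5,0],0.0],
    [[-2.04,-1.5,0],0.0],
    [[-2.04,-1.5,0],0.0]
  ]
}}

```text
time: 3.2
position: [427.7, 156.9, 304.1]
ee_rot: [0.0, 0.283, 0.959, 0.0]
ft_force: [0.9, 0.6, 0.0]
grip_width: 0.529
```

Request:
{"method": "drive_tool", "body": {
  "deltas": [
    [[-2.04,-1.5,0],0.0],
    [[-2.04,-1.5,0],0.0],
    [[-2.04,-1.5,0],0.0],
    [[-2.04,-1.5,0],0.0],
    [[-2.04,-1.5,0],0.0],
    [[-2.04,-1.5,0],0.0],
    [[-2.04,-1.5,0],0.0],
    [[-2.0,-1.4,0],0.0]
  ]
}}

```text
time: 3.87
position: [499.7, -31.7, 304.0]
ee_rot: [0.0, 0.283, 0.959, 0.0]
ft_force: [1.0, 0.2, -0.2]
grip_width: 0.527
```

Request:
{"method": "drive_tool", "body": {
  "deltas": [
    [[0,0,0],0.124],
    [[0,0,0],0.124],
    [[0,0,0],0.124],
    [[0,0,0],0.124],
    [[0,0,0],0.124],
    [[0,0,0],0.124],
    [[0,0,0],0.124],
    [[0,0,0],0.124]
  ]
}}

```text
time: 4.53
position: [499.4, -30.3, 304.0]
ee_rot: [0.0, 0.708, 0.706, 0.0]
ft_force: [-1.2, 0.2, 0.2]
grip_width: 0.524
```

Request:
{"method": "drive_tool", "body": {
  "deltas": [
    [[0,0,0],0.124],
    [[0,0,0],0.124],
    [[0,0,0],0.124],
    [[0,0,0],0.124],
    [[0,0,0],0.124],
    [[0,0,0],0.124],
    [[0,0,0],0.124],
    [[0,0,0],0.124]
  ]
}}

```text
time: 5.2
position: [499.4, -30.3, 304.0]
ee_rot: [0.0, 0.959, 0.285, 0.0]
ft_force: [0.5, -0.3, -0.9]
grip_width: 0.526
```

Request:
{"method": "drive_tool", "body": {
  "deltas": [
    [[0,0,0],0.124],
    [[0,0,0],0.124],
    [[0,0,0],0.124],
    [[0,0,0],0.124],
    [[0,0,0],0.124],
    [[0,0,0],0.124],
    [[0,0,0],0.124],
    [[0,0,0],0.124]
  ]
}}

```text
time: 5.87
position: [499.4, -30.3, 304.0]
ee_rot: [-0.0, 0.979, -0.206, 0.0]
ft_force: [-0.1, 0.7, -0.5]
grip_width: 0.525
```

```bash
python3 -c "
from h import *
togo(499,-30)"
```

```text
t 5.87 pos [499.41 -30.3  304.01] yaw -0.415 zax [ 2.e-04 -0.e+00 -1.e+00] j [-0.084  0.24   1.901  0.     1.     1.901] F [-0.14  0.66 -0.53] M [-0.012  0.014  0.029] w 0.525
tool delta cm [-0.049 -0.011 -0.   ]
```

Request:
{"method": "drive_tool", "body": {
  "deltas": [
    [[0,0,0],0.12],
    [[0,0,1.5],0.12],
    [[0,0,2.5],0.1],
    [[0,0,2.5],0.0],
    [[0,0,2.5],0.0],
    [[0,0,2.5],0.0],
    [[0,0,0],0.0],
    [[0,0,0],0.0]
  ]
}}

```text
time: 6.53
position: [498.7, -30.3, 188.2]
ee_rot: [0.0, 0.931, -0.366, -0.001]
ft_force: [0.3, 0.9, 0.1]
grip_width: 0.528
```

```bash
python3 - <<'E'
from h import *
p=vision.grab_frame("scene");c=p["frame"][130:250,190:350,::-1];cv2.imwrite("pics/c4.png",cv2.resize(c,(800,600),interpolation=cv2.INTER_CUBIC))
togo(499,-30,139)
E
```

```text
t 6.58 pos [499.65 -30.36 189.42] yaw -0.749 zax [-1.e-04  0.e+00 -1.e+00] j [-0.084  0.418  1.978  0.     0.745  2.235] F [ 1.21 -1.08 -0.15] M [-0.019  0.017  0.021] w 0.526
tool delta cm [-0.072  0.017  5.042]
```

View pics/c4.png

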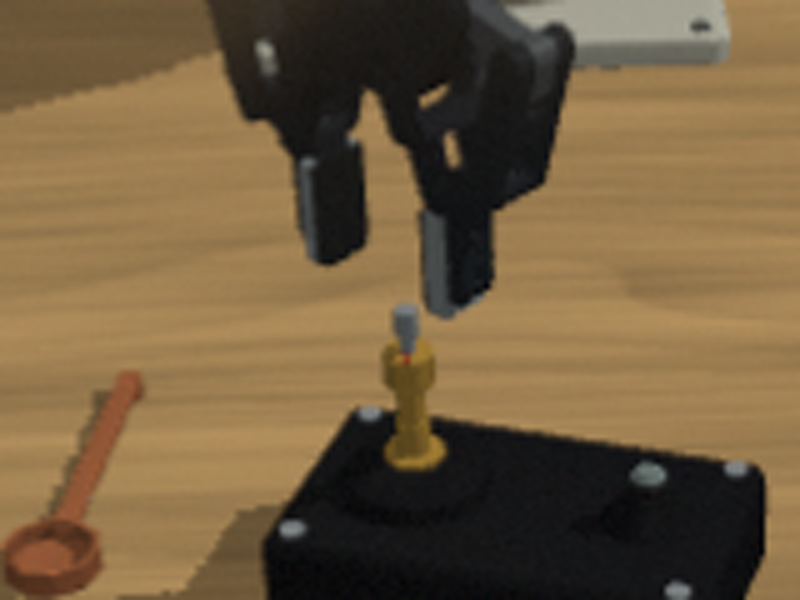

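Request:
{"method": "drive_tool", "body": {
  "deltas": [
    [[-0.05,0,1.0],0.0],
    [[0,0,1.0],0.0],
    [[0,0,1.0],0.0],
    [[0,0,1.0],0.0],
    [[0,0,0.8],0.0],
    [[0,0,0.24],0.0],
    [[0,0,0],0.0],
    [[0,0,0],0.0]
  ]
}}

```text
time: 7.25
position: [498.9, -30.1, 138.3]
ee_rot: [0.0, 0.931, -0.366, -0.0]
ft_force: [-1.3, -0.2, 1.3]
grip_width: 0.527
```

```bash
python3 - <<'E'
from h import *
p=vision.grab_frame("scene");c=p["frame"][150:240,210:330,::-1];cv2.imwrite("pics/c5.png",cv2.resize(c,(800,600),interpolation=cv2.INTER_CUBIC))
togo(499,-30,139)
for z in (66,72,84,90,106):print(z,(np.array(proj(p,[499,-30,z]))-[210,150])*6.667)
E
```

```text
t 7.3 pos [499.08 -30.1  138.6 ] yaw -0.749 zax [ 2.e-04 -0.e+00 -1.e+00] j [-0.084  0.511  1.997 -0.     0.633  2.236] F [ 0.36 -0.76  0.47] M [0.054 0.038 0.018] w 0.523
tool delta cm [-0.013 -0.002 -0.04 ]
66 [408.18989707 423.46880098]
72 [406.7853055  402.79924039]
84 [403.94944377 361.007593  ]
90 [402.51804138 339.88266115]
106 [398.65644695 282.78943766]
```

View pics/c5.png

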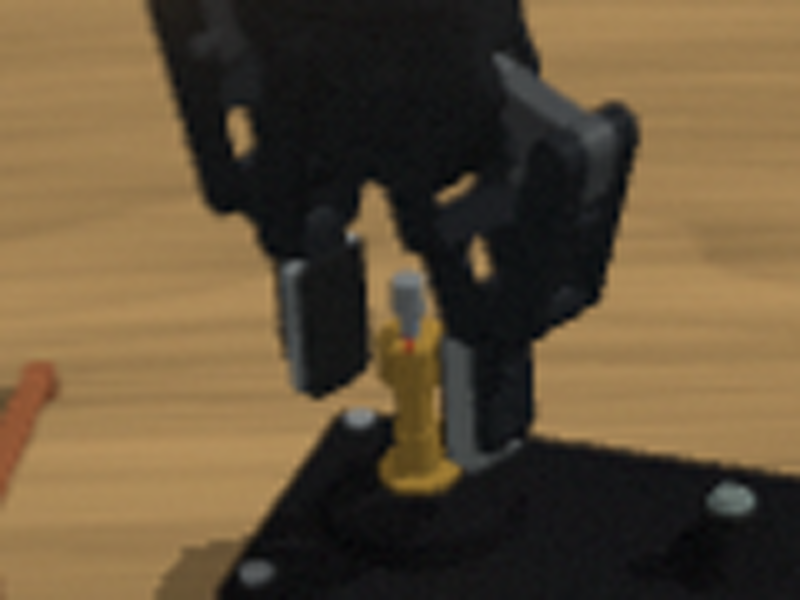

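Request:
{"method": "drive_tool", "body": {
  "deltas": [
    [[0,0,0],0.0],
    [[0,0,0],0.0],
    [[0,0,0],0.0],
    [[0,0,0],0.0],
    [[0,0,0],0.0],
    [[0,0,0],0.0],
    [[0,0,0],0.0],
    [[0,0,0],0.0]
  ],
  "claw": 1.9,
  "newtons": 20
}}

```text
time: 7.97
position: [498.9, -30.1, 138.5]
ee_rot: [0.0, 0.931, -0.366, -0.0]
ft_force: [-0.7, 0.5, 0.1]
grip_width: 0.225
```

```bash
python3 - <<'E'
from h import *
p=vision.grab_frame("scene");c=p["frame"][150:240,210:330,::-1];cv2.imwrite("pics/c6.png",cv2.resize(c,(800,600),interpolation=cv2.INTER_CUBIC))
p=vision.grab_frame("top");c=p["frame"][240:345,310:460,::-1];cv2.imwrite("pics/c7.png",cv2.resize(c,(800,560),interpolation=cv2.INTER_CUBIC))
s=st();print("F tool",R(s).T@s["ft_force"])
E
```

```text
t 8.07 pos [498.89 -30.07 138.5 ] yaw -0.749 zax [-0.  0. -1.] j [-0.084  0.511  1.998 -0.     0.633  2.236] F [-0.47  0.05  0.71] M [ 0.039 -0.044  0.055] w 0.219
F tool [-0.37399349  0.28434292 -0.70724678]
```

View pics/c6.png

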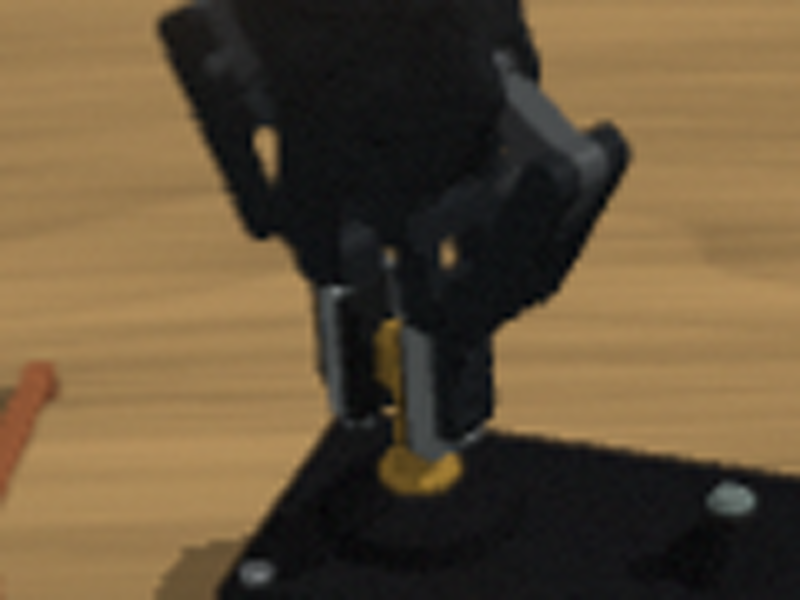

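Request:
{"method": "drive_tool", "body": {
  "deltas": [
    [[0,0,0],0.0],
    [[0,0,0],0.0],
    [[0,0,0],0.0],
    [[0,0,0],0.0],
    [[0,0,0],0.0],
    [[0,0,0],0.0],
    [[0,0,0],0.0],
    [[0,0,0],0.0]
  ],
  "claw": 1.0,
  "newtons": 20
}}

```text
time: 8.73
position: [499.5, -29.5, 138.7]
ee_rot: [-0.001, 0.931, -0.366, 0.001]
ft_force: [2.1, 4.7, 0.7]
grip_width: 0.175
```

```bash
cat >> h.py <<'E'
def ft():
    s=st();print("Ftool",(R(s).T@s["ft_force"]).round(2),"Mtool",(R(s).T@s["moment"]).round(3))
E
python3 -c "
from h import *
ft()"
```

```text
t 8.73 pos [499.55 -29.55 138.72] yaw -0.749 zax [ 1.4e-03  6.0e-04 -1.0e+00] j [-8.300e-02  5.110e-01  1.997e+00  1.000e-03  6.330e-01  2.236e+00] F [2.06 4.74 0.71] M [ 0.758 -0.227  0.015] w 0.175
Ftool [-1.72 -4.87 -0.7 ] Mtool [ 0.71  -0.35  -0.014]
```

Request:
{"method": "drive_tool", "body": {
  "deltas": [
    [[0,-0.08,0],0.0],
    [[0,0,0],0.0],
    [[0,0,-0.01],-0.06],
    [[0,0,-0.01],-0.08],
    [[0,0,-0.015],-0.1],
    [[0,0,-0.015],-0.12],
    [[0,0,0],0.0],
    [[0,0,0],0.0]
  ]
}}

```text
time: 9.4
position: [499.8, -29.1, 139.1]
ee_rot: [-0.0, 0.981, -0.193, 0.0]
ft_force: [1.3, 5.3, 0.7]
grip_width: 0.177
```

```bash
python3 - <<'E'
from h import *
ft()
p=vision.grab_frame("scene");c=p["frame"][170:230,240:320,::-1];cv2.imwrite("pics/c8.png",cv2.resize(c,(800,600),interpolation=cv2.INTER_CUBIC))
ft()
E
```

```text
t 9.4 pos [499.83 -29.05 139.15] yaw -0.389 zax [ 9.e-04  6.e-04 -1.e+00] j [-8.200e-02  5.100e-01  1.996e+00  1.000e-03  6.350e-01  1.877e+00] F [1.31 5.29 0.69] M [ 0.772 -0.169  0.003] w 0.177
Ftool [-0.79 -5.39 -0.68] Mtool [ 0.779 -0.136 -0.003]
t 9.45 pos [499.89 -29.05 139.16] yaw -0.389 zax [ 1.e-03  6.e-04 -1.e+00] j [-8.200e-02  5.100e-01  1.996e+00  1.000e-03  6.340e-01  1.877e+00] F [1.47 5.71 0.85] M [ 0.743 -0.245  0.009] w 0.178
Ftool [-0.81 -5.84 -0.85] Mtool [ 0.78  -0.056 -0.008]
```

View pics/c8.png

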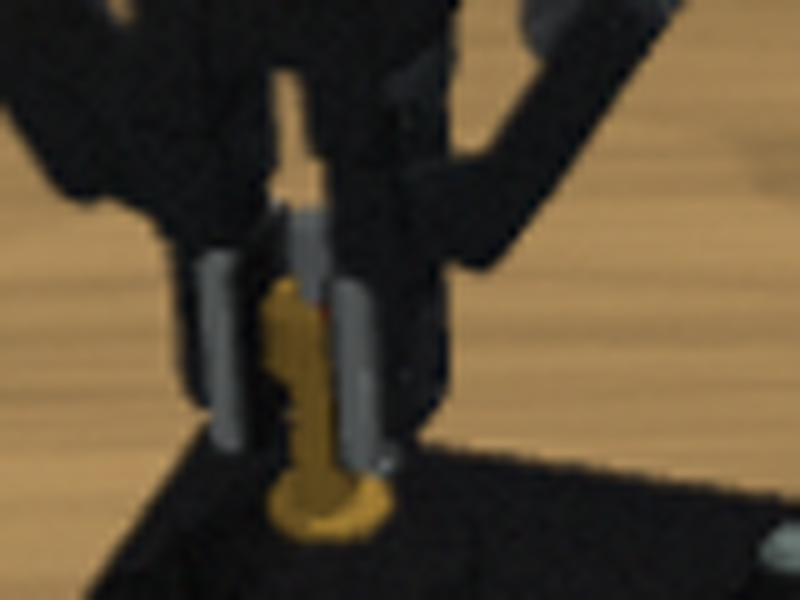

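Request:
{"method": "drive_tool", "body": {
  "deltas": [
    [[-0.01,-0.1,0],0.0],
    [[0,0,0],0.0],
    [[0,0,-0.01],-0.08],
    [[0,0,-0.02],-0.12],
    [[0,0,-0.01],-0.1],
    [[0,0,-0.01],-0.1],
    [[0,0,0],0.0],
    [[0,0,0],0.0]
  ]
}}

```text
time: 10.12
position: [500.0, -28.4, 139.6]
ee_rot: [-0.0, 1.0, 0.004, 0.0]
ft_force: [1.7, 2.2, 1.0]
grip_width: 0.176
```

```bash
python3 - <<'E'
from h import *
ft()
E
```

```text
t 10.12 pos [499.99 -28.36 139.63] yaw 0.008 zax [ 6.e-04  2.e-04 -1.e+00] j [-0.081  0.509  1.996  0.     0.636  1.482] F [1.67 2.17 1.03] M [ 0.586 -0.267 -0.012] w 0.176
Ftool [ 1.69 -2.16 -1.03] Mtool [0.584 0.272 0.012]
```

Request:
{"method": "drive_tool", "body": {
  "deltas": [
    [[0.03,-0.05,0],0.0],
    [[0,0,-0.02],-0.12],
    [[0,0,-0.01],-0.12],
    [[0,0,-0.02],-0.12],
    [[0,0,-0.02],-0.12],
    [[0,0,-0.01],-0.12],
    [[0,0,-0.02],-0.12],
    [[0,0,0],0.0]
  ]
}}

```text
time: 10.78
position: [499.7, -27.5, 140.5]
ee_rot: [-0.001, 0.933, 0.359, -0.0]
ft_force: [-0.1, 6.3, 1.8]
grip_width: 0.174
```

```bash
python3 - <<'E'
from h import *
ft()
p=vision.grab_frame("scene");c=p["frame"][170:230,240:320,::-1];cv2.imwrite("pics/c9.png",cv2.resize(c,(800,600),interpolation=cv2.INTER_CUBIC))
E
```

```text
t 10.78 pos [499.73 -27.47 140.49] yaw 0.734 zax [-7.e-04  8.e-04 -1.e+00] j [-7.900e-02  5.080e-01  1.995e+00  1.000e-03  6.390e-01  7.560e-01] F [-0.15  6.31  1.77] M [ 0.969 -0.111  0.004] w 0.174
Ftool [ 4.12 -4.79 -1.77] Mtool [ 0.644  0.732 -0.005]
```

View pics/c9.png

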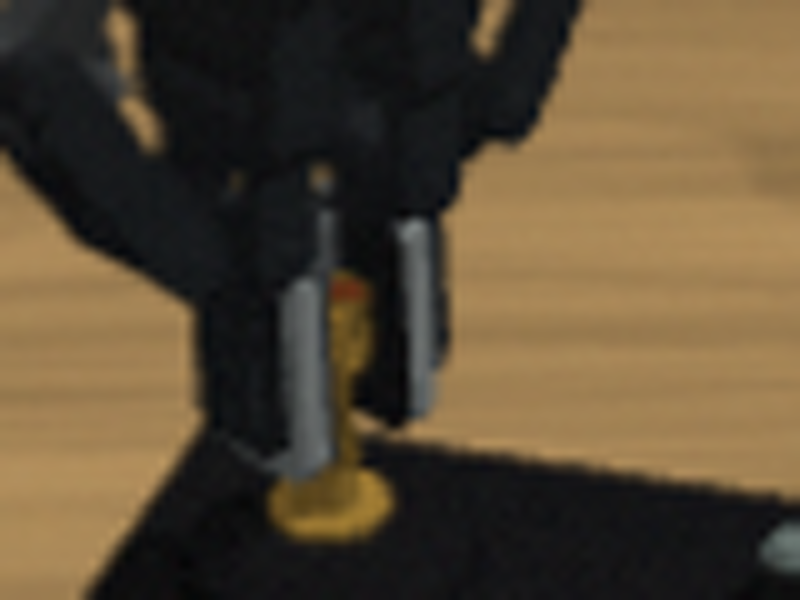

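Request:
{"method": "drive_tool", "body": {
  "deltas": [
    [[0.05,-0.07,0],0.0],
    [[0,0,0],0.0],
    [[0,0,-0.02],-0.12],
    [[0,0,-0.01],-0.12],
    [[0,0,-0.02],-0.12],
    [[0,0,-0.02],-0.12],
    [[0,0,0],0.0],
    [[0,0,0],0.0]
  ]
}}

```text
time: 11.5
position: [499.2, -27.0, 141.0]
ee_rot: [-0.001, 0.824, 0.567, -0.001]
ft_force: [-1.2, 4.8, 0.9]
grip_width: 0.175
```

```bash
python3 - <<'E'
from h import *
ft()
E
```

```text
t 11.5 pos [499.23 -26.95 141.  ] yaw 1.206 zax [-1.6e-03  4.0e-04 -1.0e+00] j [-0.078  0.506  1.996  0.     0.641  0.286] F [-1.17  4.75  0.94] M [0.717 0.254 0.019] w 0.175
Ftool [ 4.02 -2.79 -0.94] Mtool [ 0.493  0.579 -0.02 ]
```

Request:
{"method": "drive_tool", "body": {
  "deltas": [
    [[0,0,0],0.0],
    [[0,0,0],0.0],
    [[0,0,0],0.0],
    [[0,0,0],0.0],
    [[0,0,0],0.0],
    [[0,0,0],0.0],
    [[0,0,0],0.0],
    [[0,0,0],0.0]
  ],
  "claw": 2.4
}}

```text
time: 12.17
position: [500.0, -27.2, 141.2]
ee_rot: [0.0, 0.822, 0.569, 0.0]
ft_force: [-0.6, -0.7, 0.8]
grip_width: 0.28
```

```bash
python3 - <<'E'
from h import *
ft();togo(498.4,-28.1,141.4)
p=vision.grab_frame("scene");c=p["frame"][170:230,240:320,::-1];cv2.imwrite("pics/c10.png",cv2.resize(c,(800,600),interpolation=cv2.INTER_CUBIC))
E
```

```text
t 12.17 pos [499.99 -27.21 141.23] yaw 1.211 zax [ 1.e-04 -1.e-04 -1.e+00] j [-0.078  0.506  1.995 -0.     0.64   0.282] F [-0.61 -0.71  0.79] M [-0.008 -0.026 -0.008] w 0.28
Ftool [-0.88 -0.32 -0.79] Mtool [-0.027  0.002  0.008]
t 12.17 pos [499.99 -27.21 141.23] yaw 1.211 zax [ 1.e-04 -1.e-04 -1.e+00] j [-0.078  0.506  1.995 -0.     0.64   0.282] F [-0.61 -0.71  0.79] M [-0.008 -0.026 -0.008] w 0.28
tool delta cm [-0.14  -0.117 -0.017]
```

View pics/c10.png

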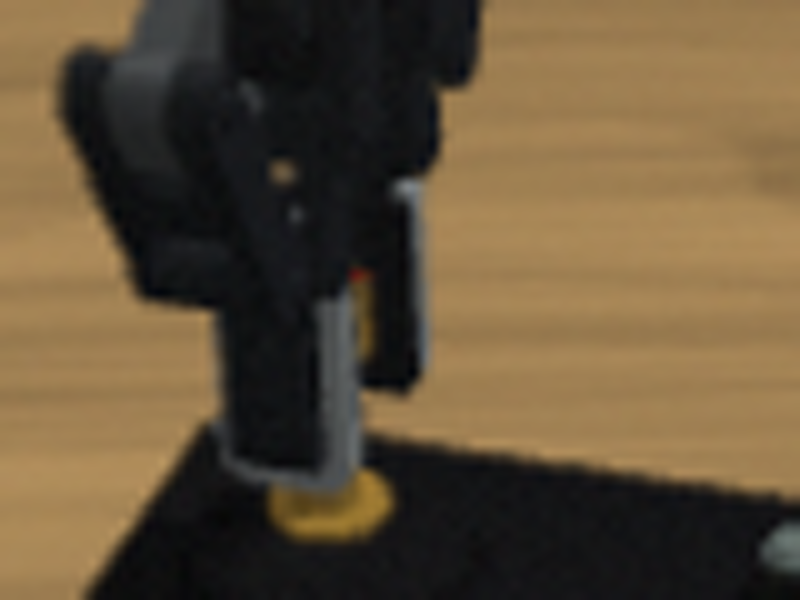

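Request:
{"method": "drive_tool", "body": {
  "deltas": [
    [[-0.14,-0.1,0],0.0],
    [[0,0,0],0.0],
    [[0,0,0],0.0],
    [[0,0,0],0.0],
    [[0,0,0],0.0],
    [[0,0,0],0.0],
    [[0,0,0],0.0],
    [[0,0,0],0.0]
  ],
  "claw": 1.0
}}

```text
time: 12.88
position: [498.7, -27.8, 141.3]
ee_rot: [-0.0, 0.822, 0.569, 0.0]
ft_force: [1.2, 5.0, 0.5]
grip_width: 0.172
```

Request:
{"method": "drive_tool", "body": {
  "deltas": [
    [[0,0,0],0.0],
    [[0,0,0],0.0],
    [[0,0,-0.02],-0.12],
    [[0,0,-0.01],-0.12],
    [[0,0,-0.02],-0.12],
    [[0,0,-0.02],-0.12],
    [[0,0,0],0.0],
    [[0,0,0],0.0]
  ]
}}

```text
time: 13.55
position: [498.5, -27.8, 142.0]
ee_rot: [-0.0, 0.663, 0.748, 0.0]
ft_force: [1.2, 5.6, 1.0]
grip_width: 0.178
```

```bash
python3 - <<'E'
from h import *
ft()
E
```

```text
t 13.55 pos [498.46 -27.78 141.97] yaw 1.691 zax [-1.e-04  4.e-04 -1.e+00] j [-8.000e-02  5.040e-01  1.998e+00  1.000e-03  6.400e-01 -2.010e-01] F [1.23 5.58 0.97] M [ 0.809 -0.093  0.072] w 0.178
Ftool [ 5.39  1.89 -0.97] Mtool [-0.189  0.792 -0.073]
```

Request:
{"method": "drive_tool", "body": {
  "deltas": [
    [[0.03,0,0],0.0],
    [[0,0,-0.02],-0.12],
    [[0,0,-0.01],-0.12],
    [[0,0,-0.02],-0.12],
    [[0,0,-0.02],-0.12],
    [[0,0,-0.02],-0.12],
    [[0,0,-0.01],-0.12],
    [[0,0,0],0.0]
  ]
}}

```text
time: 14.22
position: [498.1, -27.8, 142.9]
ee_rot: [-0.0, 0.355, 0.935, -0.0]
ft_force: [-0.9, 2.3, 1.3]
grip_width: 0.175
```

```bash
python3 - <<'E'
from h import *
ft()
p=vision.grab_frame("scene");c=p["frame"][170:230,240:320,::-1];cv2.imwrite("pics/c11.png",cv2.resize(c,(800,600),interpolation=cv2.INTER_CUBIC))
E
```

```text
t 14.22 pos [498.11 -27.84 142.88] yaw 2.415 zax [-8.e-04 -1.e-04 -1.e+00] j [-0.08   0.502  1.998 -0.     0.642 -0.924] F [-0.94  2.28  1.3 ] M [ 0.429  0.09  -0.022] w 0.175
Ftool [ 2.22  1.08 -1.3 ] Mtool [-0.261  0.352  0.021]
```

View pics/c11.png

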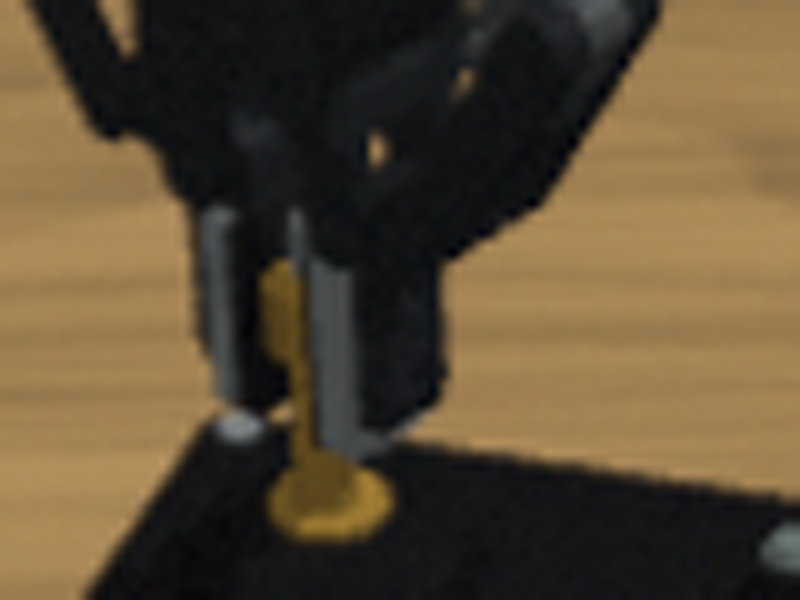

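Request:
{"method": "drive_tool", "body": {
  "deltas": [
    [[0,0,-0.02],-0.1],
    [[0,0,-0.01],-0.1],
    [[0,0,-0.01],-0.1],
    [[0,0,0],0.0],
    [[0,0,0],0.0],
    [[0,0,0],0.0],
    [[0,0,0],0.0],
    [[0,0,0],0.0]
  ]
}}

```text
time: 14.93
position: [498.1, -27.9, 143.2]
ee_rot: [-0.0, 0.215, 0.977, -0.0]
ft_force: [-2.5, -0.3, 0.7]
grip_width: 0.172
```

```bash
python3 -c "
from h import *
ft()"
```

```text
t 14.93 pos [498.1  -27.93 143.21] yaw 2.709 zax [-9.e-04 -1.e-04 -1.e+00] j [-0.08   0.501  1.998 -0.     0.643 -1.218] F [-2.55 -0.27  0.71] M [ 0.033  0.396 -0.005] w 0.172
Ftool [ 2.2  -1.31 -0.71] Mtool [0.136 0.373 0.005]
```

Request:
{"method": "drive_tool", "body": {
  "deltas": [
    [[0,0,-0.01],-0.08],
    [[0,0,-0.01],-0.08],
    [[0,0,-0.01],-0.08],
    [[0,0,0],0.0],
    [[0,0,0],0.0],
    [[0,0,0],0.0],
    [[0,0,0],0.0],
    [[0,0,0],0.0]
  ]
}}

```text
time: 15.6
position: [498.1, -27.9, 143.5]
ee_rot: [-0.0, 0.096, 0.995, -0.0]
ft_force: [-5.1, -2.2, 2.3]
grip_width: 0.175
```

```bash
python3 -c "
from h import *
ft()"
```

```text
t 15.6 pos [498.11 -27.94 143.51] yaw 2.95 zax [-9.e-04 -2.e-04 -1.e+00] j [-0.08   0.501  1.998 -0.     0.644 -1.458] F [-5.13 -2.17  2.27] M [-0.38   0.663 -0.017] w 0.175
Ftool [ 4.62 -3.11 -2.27] Mtool [0.5   0.578 0.018]
```

Request:
{"method": "drive_tool", "body": {
  "deltas": [
    [[0,0,-0.01],-0.08],
    [[0,0,-0.01],-0.08],
    [[0,0,-0.01],-0.08],
    [[0,0,0],0.0],
    [[0,0,0],0.0],
    [[0,0,0],0.0],
    [[0,0,0],0.0],
    [[0,0,0],0.0]
  ]
}}

```text
time: 16.27
position: [498.3, -28.0, 143.8]
ee_rot: [-0.0, -0.023, 1.0, -0.0]
ft_force: [-3.8, -4.5, -0.8]
grip_width: 0.172
```

```bash
python3 -c "
from h import *
ft()"
```

```text
t 16.27 pos [498.34 -28.01 143.78] yaw -3.096 zax [-3.e-04 -3.e-04 -1.e+00] j [-8.000e-02  5.000e-01  1.998e+00 -1.000e-03  6.440e-01 -1.696e+00] F [-3.78 -4.49 -0.76] M [-0.652  0.579  0.062] w 0.172
Ftool [ 3.98 -4.31  0.77] Mtool [ 0.625  0.608 -0.062]
```

Request:
{"method": "drive_tool", "body": {
  "deltas": [
    [[0,0,-0.01],-0.08],
    [[0,0,0],-0.08],
    [[0,0,0],0.0],
    [[0,0,0],0.0],
    [[0,0,0],0.0],
    [[0,0,0],0.0],
    [[0,0,0],0.0],
    [[0,0,0],0.0]
  ]
}}

```text
time: 16.93
position: [498.5, -28.0, 143.9]
ee_rot: [-0.0, -0.103, 0.995, -0.0]
ft_force: [-4.0, -4.1, -0.5]
grip_width: 0.172
```

```bash
python3 - <<'E'
from h import *
ft()
p=vision.grab_frame("scene");c=p["frame"][170:230,240:320,::-1];cv2.imwrite("pics/c12.png",cv2.resize(c,(800,600),interpolation=cv2.INTER_CUBIC))
E
```

```text
t 16.93 pos [498.48 -28.03 143.88] yaw -2.936 zax [-1.e-04 -3.e-04 -1.e+00] j [-8.000e-02  5.000e-01  1.998e+00 -1.000e-03  6.440e-01 -1.856e+00] F [-4.02 -4.11 -0.51] M [-0.633  0.476  0.036] w 0.172
Ftool [ 4.77 -3.2   0.51] Mtool [ 0.522  0.595 -0.036]
```

View pics/c12.png

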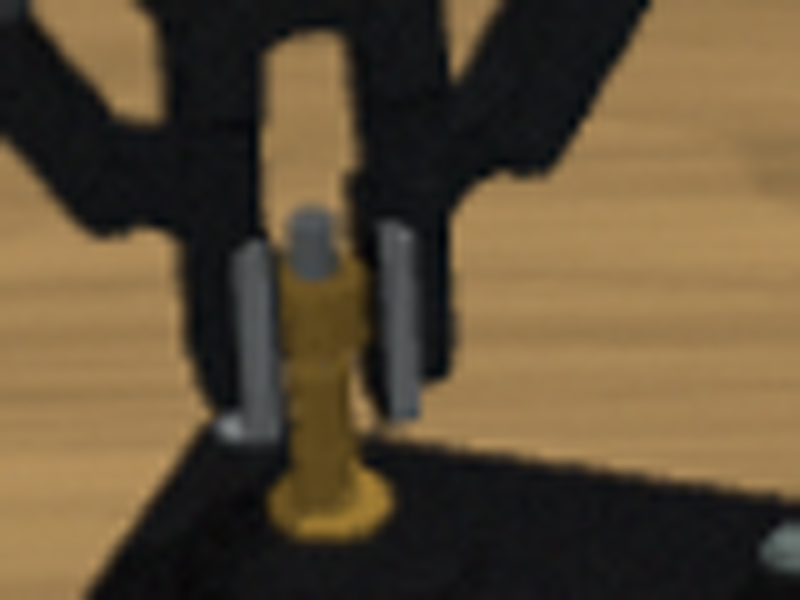

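Request:
{"method": "drive_tool", "body": {
  "deltas": [
    [[0,0,0],-0.08],
    [[0,0,0],-0.08],
    [[0,0,0],-0.08],
    [[0,0,0],-0.08],
    [[0,0,0],0.0],
    [[0,0,0],0.0],
    [[0,0,0],0.0],
    [[0,0,0],0.0]
  ]
}}

```text
time: 17.65
position: [499.4, -27.7, 144.2]
ee_rot: [0.001, -0.26, 0.966, -0.0]
ft_force: [3.0, 2.0, -1.9]
grip_width: 0.176
```

```bash
python3 - <<'E'
from h import *
ft()
E
```

```text
t 17.65 pos [499.42 -27.65 144.24] yaw -2.615 zax [ 2.1e-03  1.0e-04 -1.0e+00] j [-7.900e-02  5.000e-01  1.997e+00  1.000e-03  6.430e-01 -2.177e+00] F [ 2.97  1.99 -1.87] M [ 0.382 -0.506  0.015] w 0.176
Ftool [-3.57  0.23  1.87] Mtool [-0.076 -0.629 -0.014]
```

Request:
{"method": "drive_tool", "body": {
  "deltas": [
    [[0,0,0],0.0],
    [[0,0,0],0.0],
    [[0,0,0],0.0],
    [[0,0,-1.5],0.0],
    [[0,0,-2],0.0],
    [[0,0,-2],0.0],
    [[0,0,-1],0.0],
    [[0,0,0],0.0]
  ],
  "claw": 4.5
}}

```text
time: 18.32
position: [499.6, -28.0, 211.0]
ee_rot: [0.002, -0.261, 0.965, -0.001]
ft_force: [0.9, 0.5, -0.3]
grip_width: 0.53
```

```bash
python3 - <<'E'
from h import *
p=vision.grab_frame("scene");c=p["frame"][185:239,245:317,::-1];cv2.imwrite("pics/c13.png",cv2.resize(c,(800,600),interpolation=cv2.INTER_CUBIC))
p=vision.grab_frame("top");c=p["frame"][240:345,310:460,::-1];cv2.imwrite("pics/c14.png",cv2.resize(c,(800,560),interpolation=cv2.INTER_CUBIC))
ft()
E
```

```text
t 18.42 pos [498.28 -27.88 208.86] yaw -2.613 zax [ 3.e-04 -1.e-04 -1.e+00] j [-0.08   0.383  1.972 -0.     0.786 -2.179] F [-0.33 -0.23  0.06] M [ 0.053 -0.018  0.017] w 0.527
Ftool [ 0.4  -0.04 -0.06] Mtool [-0.036 -0.042 -0.017]
```

View pics/c13.png

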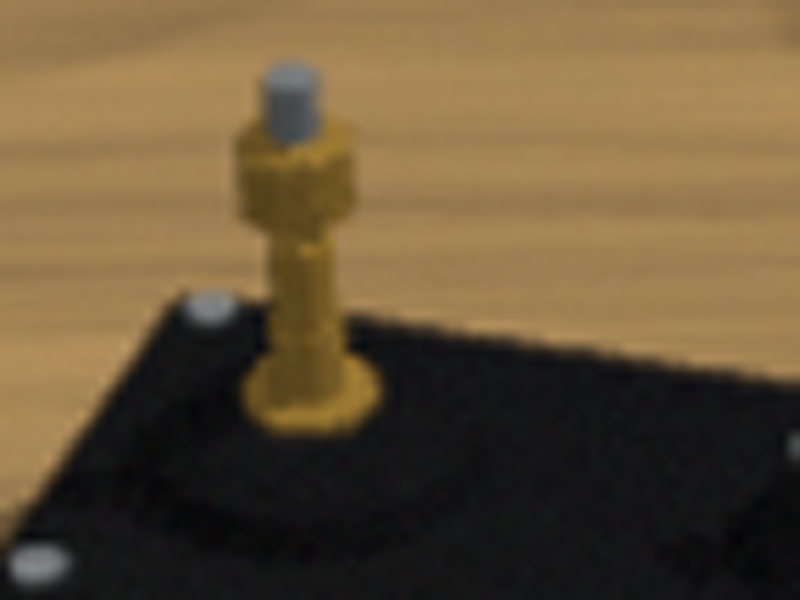

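View pics/c14.png

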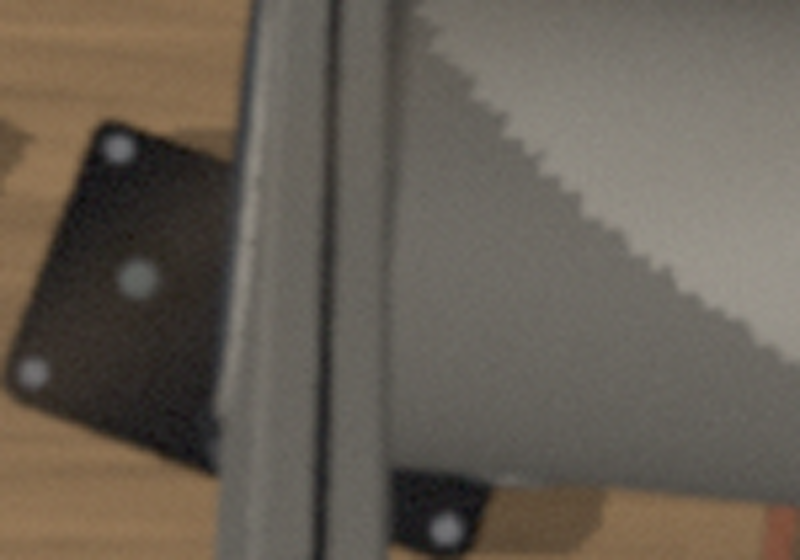

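Request:
{"method": "drive_tool", "body": {
  "deltas": [
    [[0,0,0],0.12],
    [[0,0,0],0.12],
    [[0,0,0.5],0.12],
    [[0,0,1],0.12],
    [[0,0,1.5],0.12],
    [[0,0,1.5],0.12],
    [[0,0,1.2],0.12],
    [[0,0,0.8],0.12]
  ]
}}

```text
time: 19.08
position: [497.0, -27.7, 141.5]
ee_rot: [-0.002, 0.217, 0.976, -0.0]
ft_force: [-0.4, 0.1, -0.2]
grip_width: 0.526
```

Request:
{"method": "drive_tool", "body": {
  "deltas": [
    [[0,0,0],0.0],
    [[0,0,0],0.0],
    [[0,0,0],0.0],
    [[0,0,0],0.0],
    [[0,0,0],0.0],
    [[0,0,0],0.0],
    [[0,0,0],0.0],
    [[0,0,0],0.0]
  ],
  "claw": 1.0
}}

```text
time: 19.75
position: [498.0, -27.8, 144.0]
ee_rot: [-0.0, 0.214, 0.977, -0.0]
ft_force: [-3.3, -0.9, -3.6]
grip_width: 0.178
```

```bash
python3 - <<'E'
from h import *
ft()
E
```

```text
t 19.75 pos [497.97 -27.84 143.96] yaw 2.711 zax [-0.001  0.    -1.   ] j [-0.08   0.5    1.998 -0.     0.645 -1.22 ] F [-3.26 -0.94 -3.64] M [-0.098  0.387  0.02 ] w 0.178
Ftool [ 2.57 -2.22  3.64] Mtool [ 0.251  0.311 -0.02 ]
```

Now turn in small steps and read the moment after each.

Request:
{"method": "drive_tool", "body": {
  "deltas": [
    [[0,0,0],0.0],
    [[0,0,0],0.0],
    [[0,0,0],0.0],
    [[0,0,0],-0.03],
    [[0,0,0],-0.03],
    [[0,0,0],-0.03],
    [[0,0,0],-0.03],
    [[0,0,0],-0.03]
  ]
}}

```text
time: 20.42
position: [498.1, -27.9, 143.9]
ee_rot: [-0.0, 0.139, 0.99, -0.0]
ft_force: [-3.0, -2.4, -2.9]
grip_width: 0.171
```

```bash
python3 -c "
from h import *
ft()"
```

```text
t 20.42 pos [498.06 -27.91 143.95] yaw 2.862 zax [-1.e-03 -1.e-04 -1.e+00] j [-0.08   0.5    1.998 -0.     0.645 -1.371] F [-3.01 -2.43 -2.91] M [-0.316  0.635  0.   ] w 0.171
Ftool [ 2.22 -3.16  2.92] Mtool [ 0.479  0.523 -0.   ]
```

Request:
{"method": "drive_tool", "body": {
  "deltas": [
    [[0,0,0],-0.03],
    [[0,0,0],-0.03],
    [[0,0,0],-0.03],
    [[0,0,0],-0.03],
    [[0,0,0],-0.03],
    [[0,0,0],-0.03],
    [[0,0,0],-0.03],
    [[0,0,0],-0.03]
  ]
}}

```text
time: 21.08
position: [498.7, -28.1, 144.1]
ee_rot: [0.0, 0.02, 1.0, -0.0]
ft_force: [-2.7, -1.9, -3.5]
grip_width: 0.177
```

```bash
python3 -c "
from h import *
ft()"
```

```text
t 21.08 pos [498.67 -28.05 144.14] yaw 3.102 zax [ 5.e-04 -3.e-04 -1.e+00] j [-0.08   0.5    1.997 -0.     0.644 -1.611] F [-2.7  -1.9  -3.54] M [-0.417  0.413 -0.168] w 0.177
Ftool [ 2.63 -2.    3.53] Mtool [0.433 0.397 0.167]
```

Request:
{"method": "drive_tool", "body": {
  "deltas": [
    [[0,0,0],-0.03],
    [[0,0,0],-0.03],
    [[0,0,0],-0.03],
    [[0,0,0],-0.03],
    [[0,0,0],-0.03],
    [[0,0,0],-0.03],
    [[0,0,0],-0.03],
    [[0,0,0],-0.03]
  ]
}}

```text
time: 21.75
position: [499.1, -28.0, 144.3]
ee_rot: [0.001, -0.1, 0.995, -0.0]
ft_force: [-2.0, -1.7, -3.2]
grip_width: 0.18
```

```bash
python3 -c "
from h import *
ft()"
```

```text
t 21.75 pos [499.09 -28.   144.29] yaw -2.941 zax [ 1.5e-03 -1.0e-04 -1.0e+00] j [-0.08   0.499  1.997 -0.     0.644 -1.851] F [-1.98 -1.72 -3.23] M [-0.195  0.32   0.06 ] w 0.18
Ftool [ 2.29 -1.29  3.23] Mtool [ 0.127  0.352 -0.06 ]
```

Request:
{"method": "drive_tool", "body": {
  "deltas": [
    [[0,0,0],0.0],
    [[0,0,0],0.0],
    [[0,0,0],0.0],
    [[0,0,0],0.0],
    [[0,0,-1.5],0.0],
    [[0,0,-2],0.0],
    [[0,0,-2],0.0],
    [[0,0,-0.5],0.0]
  ],
  "claw": 4.5
}}

```text
time: 22.42
position: [500.0, -27.9, 206.7]
ee_rot: [0.002, -0.099, 0.995, -0.0]
ft_force: [0.2, -0.6, 0.9]
grip_width: 0.523
```

Request:
{"method": "drive_tool", "body": {
  "deltas": [
    [[0,0,0],0.0],
    [[0,0,0],0.0],
    [[0,0,0],0.0],
    [[0,0,0],0.0],
    [[0,0,0],0.0],
    [[0,0,0],0.0],
    [[0,0,0],0.0],
    [[0,0,0],0.0]
  ],
  "claw": 0
}}

```text
time: 23.08
position: [498.4, -27.8, 203.8]
ee_rot: [-0.0, -0.099, 0.995, 0.0]
ft_force: [0.6, 0.5, 0.1]
grip_width: -0.001
```

```bash
python3 - <<'E'
from h import *
p=vision.grab_frame("scene");c=p["frame"][160:220,235:315,::-1];cv2.imwrite("pics/c15.png",cv2.resize(c,(800,600),interpolation=cv2.INTER_CUBIC))
ft();togo(498.3,-28.1,185)
E
```

```text
t 23.13 pos [498.43 -27.82 203.84] yaw -2.942 zax [-3.e-04  0.e+00 -1.e+00] j [-0.08   0.392  1.974 -0.     0.776 -1.85 ] F [ 0.49 -0.1  -0.43] M [-0.018  0.05  -0.007] w -0.001
Ftool [-0.47 -0.19  0.43] Mtool [0.008 0.053 0.007]
t 23.13 pos [498.43 -27.82 203.84] yaw -2.942 zax [-3.e-04  0.e+00 -1.e+00] j [-0.08   0.392  1.974 -0.     0.776 -1.85 ] F [ 0.49 -0.1  -0.43] M [-0.018  0.05  -0.007] w -0.001
tool delta cm [ 0.018 -0.025  1.884]
```

View pics/c15.png

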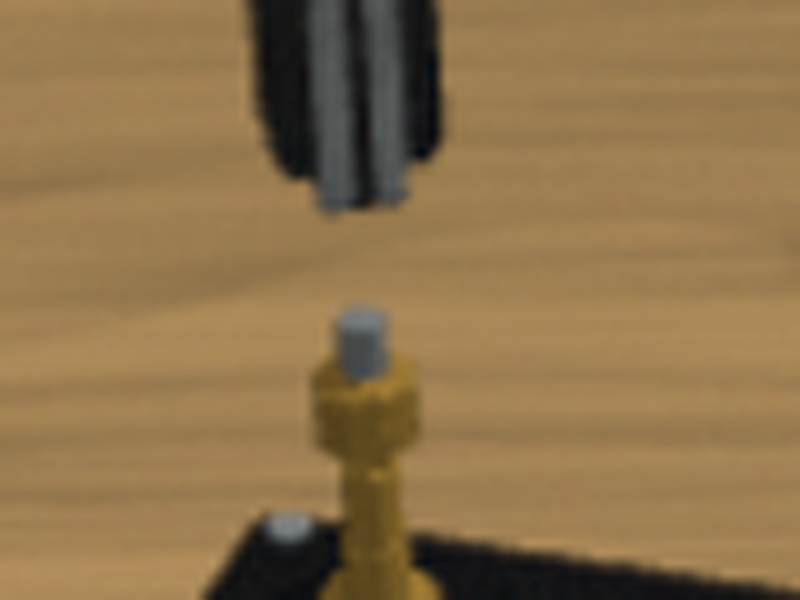

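Request:
{"method": "drive_tool", "body": {
  "deltas": [
    [[0.02,-0.02,0.5],0.0],
    [[0,0,0.5],0.0],
    [[0,0,0.3],0.0],
    [[0,0,0.2],0.0],
    [[0,0,0.1],0.0],
    [[0,0,0.05],0.0],
    [[0,0,0],0.0],
    [[0,0,0],0.0]
  ]
}}

```text
time: 23.8
position: [498.4, -28.1, 187.6]
ee_rot: [0.0, -0.099, 0.995, -0.0]
ft_force: [0.3, 0.7, -0.3]
grip_width: -0.001
```

```bash
python3 -c "
from h import *
ft()"
```

```text
t 23.8 pos [498.4  -28.06 187.6 ] yaw -2.942 zax [ 1.e-04 -0.e+00 -1.e+00] j [-0.08   0.42   1.982  0.     0.739 -1.85 ] F [ 0.28  0.67 -0.32] M [-0.038  0.002  0.018] w -0.001
Ftool [-0.4   0.6   0.32] Mtool [ 0.037  0.01  -0.018]
```

Request:
{"method": "drive_tool", "body": {
  "deltas": [
    [[0,0,0.03],0.0],
    [[0,0,0.03],0.0],
    [[0,0,0.03],0.0],
    [[0,0,0.03],0.0],
    [[0,0,0.03],0.0],
    [[0,0,0.03],0.0],
    [[0,0,0],0.0],
    [[0,0,0],0.0]
  ]
}}

```text
time: 24.47
position: [498.3, -28.1, 185.7]
ee_rot: [-0.0, -0.099, 0.995, 0.0]
ft_force: [0.9, 0.7, -0.4]
grip_width: 0.001
```

```bash
python3 -c "
from h import *
ft()"
```

```text
t 24.47 pos [498.27 -28.06 185.69] yaw -2.942 zax [-2.e-04 -0.e+00 -1.e+00] j [-0.08   0.423  1.983 -0.     0.735 -1.85 ] F [ 0.9   0.71 -0.38] M [-0.07   0.06   0.033] w 0.001
Ftool [-1.03  0.52  0.38] Mtool [ 0.057  0.072 -0.033]
```

Request:
{"method": "drive_tool", "body": {
  "deltas": [
    [[0,0,0.04],0.0],
    [[0,0,0.04],0.0],
    [[0,0,0.04],0.0],
    [[0,0,0.04],0.0],
    [[0,0,0.04],0.0],
    [[0,0,0],0.0],
    [[0,0,0],0.0],
    [[0,0,0],0.0]
  ]
}}

```text
time: 25.13
position: [498.3, -28.1, 183.7]
ee_rot: [-0.0, -0.099, 0.995, 0.0]
ft_force: [0.3, -0.2, 0.2]
grip_width: -0.004
```

Request:
{"method": "drive_tool", "body": {
  "deltas": [
    [[0,0,0.04],0.0],
    [[0,0,0.04],0.0],
    [[0,0,0.04],0.0],
    [[0,0,0.04],0.0],
    [[0,0,0.04],0.0],
    [[0,0,0],0.0],
    [[0,0,0],0.0],
    [[0,0,0],0.0]
  ]
}}

```text
time: 25.8
position: [498.3, -28.0, 181.7]
ee_rot: [-0.0, -0.099, 0.995, 0.0]
ft_force: [-0.4, 0.5, 0.5]
grip_width: -0.002
```

Request:
{"method": "drive_tool", "body": {
  "deltas": [
    [[0,0,0.03],0.0],
    [[0,0,0.03],0.0],
    [[0,0,0.03],0.0],
    [[0,0,0.03],0.0],
    [[0,0,0.03],0.0],
    [[0,0,0],0.0],
    [[0,0,0],0.0],
    [[0,0,0],0.0]
  ]
}}

```text
time: 26.47
position: [498.3, -28.1, 180.3]
ee_rot: [0.0, -0.099, 0.995, -0.0]
ft_force: [0.5, -0.7, 0.6]
grip_width: 0.0
```

```bash
python3 -c "
from h import *
ft()"
```

```text
t 26.47 pos [498.33 -28.08 180.26] yaw -2.942 zax [ 0. -0. -1.] j [-0.08   0.433  1.986 -0.     0.723 -1.85 ] F [ 0.54 -0.7   0.61] M [-0.015  0.035  0.025] w 0.0
Ftool [-0.39 -0.79 -0.61] Mtool [ 0.008  0.037 -0.025]
```

Request:
{"method": "drive_tool", "body": {
  "deltas": [
    [[0,0,0.03],0.0],
    [[0,0,0.03],0.0],
    [[0,0,0.03],0.0],
    [[0,0,0.03],0.0],
    [[0,0,0.03],0.0],
    [[0,0,0],0.0],
    [[0,0,0],0.0],
    [[0,0,0],0.0]
  ]
}}

```text
time: 27.13
position: [498.4, -28.1, 178.8]
ee_rot: [0.0, -0.099, 0.995, -0.0]
ft_force: [-0.7, 0.2, 2.7]
grip_width: -0.003
```

```bash
python3 -c "
from h import *
ft()"
```

```text
t 27.13 pos [498.36 -28.07 178.79] yaw -2.942 zax [ 1.e-04 -0.e+00 -1.e+00] j [-0.08   0.436  1.986  0.     0.72  -1.85 ] F [-0.71  0.17  2.73] M [ 0.073  0.194 -0.033] w -0.003
Ftool [ 0.66  0.31 -2.73] Mtool [-0.11   0.176  0.033]
```

Request:
{"method": "drive_tool", "body": {
  "deltas": [
    [[0,0,0.03],0.0],
    [[0,0,0.03],0.0],
    [[0,0,0.03],0.0],
    [[0,0,0.03],0.0],
    [[0,0,0.03],0.0],
    [[0,0,0],0.0],
    [[0,0,0],0.0],
    [[0,0,0],0.0]
  ]
}}

```text
time: 27.8
position: [498.4, -28.1, 177.3]
ee_rot: [0.0, -0.099, 0.995, -0.0]
ft_force: [0.0, -0.5, 5.7]
grip_width: -0.002
```

```bash
python3 -c "
from h import *
ft()
for i in range(3):
  vision.grab_frame('scene'); ft()"
```

```text
t 27.8 pos [498.37 -28.06 177.29] yaw -2.942 zax [ 2.e-04 -0.e+00 -1.e+00] j [-0.08   0.438  1.987 -0.     0.716 -1.85 ] F [ 0.03 -0.55  5.69] M [0.006 0.146 0.03 ] w -0.002
Ftool [ 0.08 -0.54 -5.69] Mtool [-0.035  0.142 -0.03 ]
t 27.85 pos [498.36 -28.05 177.3 ] yaw -2.942 zax [ 2.e-04 -0.e+00 -1.e+00] j [-0.08   0.438  1.987 -0.     0.716 -1.85 ] F [-0.27  0.33  5.35] M [-0.022  0.173  0.037] w -0.001
Ftool [ 0.2   0.38 -5.35] Mtool [-0.013  0.174 -0.037]
t 27.9 pos [498.34 -28.05 177.26] yaw -2.942 zax [ 0.  0. -1.] j [-0.08   0.438  1.987  0.     0.716 -1.85 ] F [-0.97 -0.25  4.86] M [-0.019  0.216  0.008] w -0.001
Ftool [ 1.   -0.05 -4.86] Mtool [-0.025  0.216 -0.008]
t 27.95 pos [498.35 -28.05 177.29] yaw -2.942 zax [ 1.e-04 -0.e+00 -1.e+00] j [-0.08   0.438  1.987 -0.     0.716 -1.85 ] F [-1.85 -0.77  4.31] M [0.008 0.197 0.05 ] w 0.001
Ftool [ 1.96 -0.39 -4.31] Mtool [-0.047  0.192 -0.05 ]
```

Request:
{"method": "drive_tool", "body": {
  "deltas": [
    [[0,0,0.03],0.0],
    [[0,0,0.03],0.0],
    [[0,0,0.03],0.0],
    [[0,0,0.02],0.0],
    [[0,0,0.02],0.0],
    [[0,0,0],0.0],
    [[0,0,0],0.0],
    [[0,0,0],0.0]
  ]
}}

```text
time: 28.62
position: [498.4, -28.0, 176.1]
ee_rot: [0.0, -0.099, 0.995, -0.0]
ft_force: [-0.6, 0.3, 7.2]
grip_width: 0.0
```

```bash
python3 -c "
from h import *
F=[]
for i in range(6):
  vision.grab_frame('scene'); s=arm.read_state();F.append(s['ft_force'][2])
print(s['time'],s['position'],np.round(F,2),np.mean(F))"
```

```text
28.9167 [498.40786032 -28.08084756 176.1099597 ] [6.11 6.43 6.06 6.3  6.13 6.03] 6.178684684356227
```

Request:
{"method": "drive_tool", "body": {
  "deltas": [
    [[0,0,0.02],0.0],
    [[0,0,0.015],0.0],
    [[0,0,0],0.0],
    [[0,0,0],0.0],
    [[0,0,0],0.0],
    [[0,0,0],0.0],
    [[0,0,0],0.0],
    [[0,0,0],0.0]
  ]
}}

```text
time: 29.58
position: [498.4, -28.1, 175.8]
ee_rot: [0.0, -0.099, 0.995, -0.0]
ft_force: [-1.2, -0.1, 7.0]
grip_width: 0.001
```

```bash
python3 -c "
from h import *
F=[]
for i in range(4):
  p=vision.grab_frame('scene'); s=arm.read_state();F.append(s['ft_force'][2])
print(s['time'],s['position'],np.round(F,2),np.mean(F))
save(p,'press.png')"
```

```text
29.7833 [498.37786507 -28.03586649 175.79928772] [6.92 6.78 6.35 7.08] 6.782104156941704
```

Request:
{"method": "drive_tool", "body": {
  "deltas": [
    [[0,0,0],0.0],
    [[0,0,0],0.0],
    [[0,0,0],0.0],
    [[0,0,0],0.0],
    [[0,0,0],0.0],
    [[0,0,0],0.0],
    [[0,0,0],0.0],
    [[0,0,0],0.0]
  ]
}}

```text
time: 30.45
position: [498.4, -28.1, 175.8]
ee_rot: [0.0, -0.099, 0.995, -0.0]
ft_force: [-1.7, 0.4, 7.3]
grip_width: -0.0
```

Request:
{"method": "drive_tool", "body": {
  "deltas": [
    [[0,0,0],0.0],
    [[0,0,0],0.0],
    [[0,0,0],0.0],
    [[0,0,0],0.0],
    [[0,0,-0.1],0.0],
    [[0,0,-0.1],0.0],
    [[0,0,-0.2],0.0],
    [[0,0,-0.3],0.0]
  ]
}}

```text
time: 31.12
position: [498.1, -28.0, 182.4]
ee_rot: [-0.0, -0.099, 0.995, 0.0]
ft_force: [-0.7, -0.1, 0.5]
grip_width: 0.001
```

Request:
{"method": "drive_tool", "body": {
  "deltas": [
    [[0,0,-1],0.0],
    [[0,0,-2],0.0],
    [[0,0,-2],0.0],
    [[0,0,-2],0.0],
    [[0,0,-1],0.0],
    [[0,0,0],0.0],
    [[0,0,0],0.0],
    [[0,0,0],0.0]
  ]
}}

```text
time: 31.78
position: [497.7, -28.0, 261.7]
ee_rot: [-0.001, -0.099, 0.995, 0.0]
ft_force: [-0.0, 0.1, -1.1]
grip_width: 0.001
```

```bash
python3 - <<'E'
from h import *
ft()
p=vision.grab_frame("scene");save(p,"scene_end.png");c=p["frame"][185:239,245:317,::-1];cv2.imwrite("pics/c16.png",cv2.resize(c,(800,600),interpolation=cv2.INTER_CUBIC))
for t in("jade_mid","spoon_mid","scale_mid"):print(t,[np.round(a["uv"],1) for a in spot_point(p,t)[:1]])
E
```

```text
t 31.78 pos [497.7  -28.03 261.73] yaw -2.942 zax [-1.4e-03  1.0e-04 -1.0e+00] j [-0.08   0.298  1.939 -0.     0.906 -1.85 ] F [-0.04  0.07 -1.08] M [-0.02  -0.017  0.013] w 0.001
Ftool [0.03 0.07 1.08] Mtool [ 0.023 -0.013 -0.013]
jade_mid [array([252.4, 290.8])]
spoon_mid [array([206.3, 230.9])]
scale_mid [array([390.9, 262. ])]
```

View pics/c16.png

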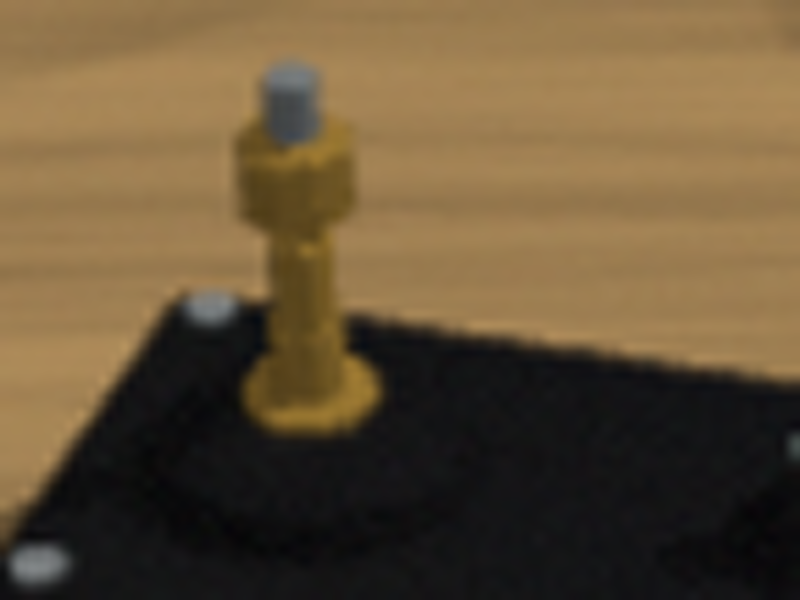

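View pics/scene_end.png

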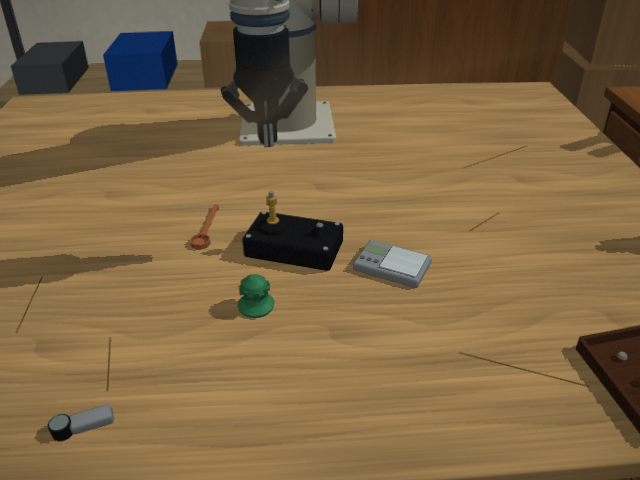

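The final frame shows the nut exactly where it was before the re-grip, with its lower edge at row ~230 in the crop, so it is at its stop. The tip is back out at its original spot, (291,75) in the crop. The spoon, jade and scale have not moved.

```bash
python3 -c "
from workcell import arm
print(arm.finish_job())"
```

```text
the job is handed in; nothing more can be done
None
```

The vacuum release is done and handed in at about 32 s of the 69 s allowed. No verdict is reported back.

**Nut:** I unscrewed it anticlockwise in two grips of 20 N. I then gripped it again and turned further. It slipped in the pads at about 0.17 N m, against the 0.04 N m it needs to turn, and the picture afterwards was unchanged, so I take it to be at its stop. It had climbed about 5.4 mm by the pictures.

**Valve tip:** I pressed it with the shut fingertips by feel. Contact came at about 2 N, and I went on to about 3.8–4 mm deep. The steady force was 6.8 N and the highest reading was 7.3 N, well below the 15 N at which the pin bends. It was past 3 mm for roughly 2.5 s, then I let it spring back out.

**Last checks:** The tip is out at its original height, the nut is still up and the gripper is clear and touching nothing. The jade, spoon and scale look unmoved; the network points shifted by only 1–4 pixels, which is its usual scatter.

**Less certain:**
- **Sideways force:** My first grip was about 1.5 mm off centre, which put 5–6 N sideways on the nut until I re-centred. Smaller loads of up to about 6 N came and went during later turning.
- **Nut angle:** The nut's red mark ended up hidden behind the tip, so its final angle rests on the slip at the stop and the climb, not on the mark.

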